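# Flip the glue-up flag to red

### The arm

A 6-joint arm with a two-finger parallel gripper is mounted at the origin on the work surface. World frame = base frame: x ahead of the robot, y to its left, z up, the work surface at z = 0. Lengths are in mm, angles in degrees, forces in N, time in s.
With the tool pointing down it reaches from about 300 to 875 mm from the base axis. Payload 6.4 kg.
Tool frame: the origin (TCP) lies midway between the tips of the shut fingers; the grasp point (between the pads) lies 19 mm behind it; y points along the fingers, x is the direction in which the jaws open and shut, and the axes are right-handed (so a half turn about y gives the same grasp; the last joint's range is limited). The gripper opens to 85 mm and grips with 20 to 120 N. Pads are 22 mm wide; open, the fingers measure 114 mm over their backs; the gripper's body (76 mm by 85 mm) begins 54 mm behind the grasp point. The pads swing forward as they close: fully open they stand 13 mm farther back than shut.
Start: joints at [-84.528, 10.359, 92.074, -0, 77.567, -11.82], TCP at [170.929, -549.021, 231.288] pointing down, gripper open.
Joint ranges: [-171.53, 171.53], [-51.25, 118.39], [17.06, 147.69], [-65.23, 245.23], [0, 150.52], [-178.68, 178.68]. Speed limits (degrees/s): [147.25, 147.25, 172.46, 180, 180, 180].

### API

Orientations are given as [roll, pitch, yaw] about the fixed x, y, z axes, in that order (R = Rz(yaw) Ry(pitch) Rx(roll)).
In Python, from cell import ctrl, get_image, calibration, order gives the robot as it stands.
- The arm moves only by the tool arm_command, never from a script. Its argument "plan" is a list that holds one entry, the list of rows, each a list of 5 numbers: the shift along the world's x, y, z in cm, then the turn about the world's z in rad, then the finger opening in cm, from 0 to 8.54. A call has 1 to 10 rows; each row shifts and turns the commanded pose from where the row before left it; what a row does not reach is not made up. A row lasts 1/8 s, in which the tool goes at most 62.5 mm and 10.7 degrees, less where a joint would pass 70% of its speed; a pose out of reach is approached as far as the arm can. A call is refused whole if a number of a shift passes 6.25 or a number of a turn 0.188, either way. A call with a gripper value outside its range is refused whole. The fingers move at their own pace and stop on an object; the grip force is fixed at half the most. Time passes only in rows, so rows that do not move let the fingers close. It gives the time, the measured TCP pose, the force and the opening at its end, in the units of the state.
- ctrl.state(): the state, without advancing time (a new reading comes with each control period).
- get_image(name): name is "side" or "top" or "wrist"; returns the picture (420x560x3 uint8, red, green, blue); there is no depth.
- calibration(name): a dict with "fx", "fy", "cx", "cy" (pixels), "R" (3x3) and "t" (3): a world point X has camera coordinates R X + t. Camera axes: x right, y down, z forward; pixel columns grow to the right and rows downward; lengths in mm; the calibration is good to about 2 mm. The wrist camera is an equidistant fisheye: a pixel r from the principal point sees the ray r / f radians off the axis. A picture is of the moment at which its call begins: read the wrist's pose just before it. calibration takes no time and is no camera call; for the wrist camera it gives the pose at the moment of the call.
- order.hand_in(): hands the job in, once; it reports no verdict.
The state is a dict: "t": time; "joint_pos": joint angles; "joint_vel": joint speeds; "effort": joint torques, N m; "eef_pos": TCP position; "tcp_rot": TCP orientation; "wrist_force": force on the tool from outside, world axes, zero at the start; "moment": the same for the moment, N m; "gripper_width": opening from 0.0 (shut) to 1.0 (fully open).
Only numpy, scipy, OpenCV 4.12 (cv2) and the standard library are available. Lean on these libraries where they do the work, as an engineer would, in place of code of your own. Each camera call takes 0.05 s, during which the arm holds its last target.

### The job

The dark chair legs have just been glued, so mark them as not to be touched: with the fingertips, push the flag on the dark wooden stand right over its axle, from green to red, and press it down flat on the far rest. Only push or press it, never pinch it. Leave the flag on the pale stand showing green as it is, and leave everything else on the bench where it stands.

Things in the scene. Friction and masses are not known exactly. Their poses are not given: they have to be found in the camera images.
- dark_stand: The flag to turn: dark brown stand screwed down (immovable): base 190 x 124 x 18 mm; two uprights 30 x 12 mm, 92 mm high, at y = +-56 mm (outer faces +-62) carry the axle between them; two rests 14 x 60 mm, tops 75 mm above the bench, at x = +-78 mm. Origin: underside centre, on the bench; x from the start side (robot's side) to the far side, y along the axle, z up.
- dark_pivot (a point): on the dark brown stand: middle of the flag's axle, 80 mm above the bench; axes as the stand's. The stiff axle holds the flag (about 70 g) at any angle: friction 0.08 N m, so about 1 to 2 N turns it at the free edge, 3 to 5 N on the tail. The swing is free all the way round from stop to stop.
- dark_flag (a joint): angle (rad) of the flag on the dark brown stand: 0 = flat on the robot-side (-x) rest, green face up; pi/2 = upright; pi = flat on the far (+x) rest, red face up; stops at 0 and pi; starts at 0 to 0.3. Pressing the tail down raises the flag.
- dark_edge (a point): middle of the free edge, in mid-thickness, of the flag on the dark brown stand. The flag is a wooden board 92 mm wide, 6 mm thick (10 mm with its two face plates), reaching 88 mm from the axle.
- dark_tail (a point): middle of the end, in mid-thickness, of the tail of the flag on the dark brown stand: the same board carried on 45 mm past the axle, opposite the free edge, bare pale wood, 92 mm wide, 6 mm thick (10 mm with its two plates). Below it there is free space down to the base board.
- dark_green (a point): centre of the green plate (70 x 84 x 2 mm) on the side of the dark brown stand's flag that starts on top, 49 mm from the axle, on the plate's surface.
- dark_red (a point): centre of the red plate (70 x 84 x 2 mm) on the underside, at the start, of the dark brown stand's flag, 49 mm from the axle, on the plate's surface.
- pale_stand: The flag to leave: pale stand screwed down (immovable): base 190 x 124 x 18 mm; two uprights 30 x 12 mm, 92 mm high, at y = +-56 mm (outer faces +-62) carry the axle between them; two rests 14 x 60 mm, tops 75 mm above the bench, at x = +-78 mm. Origin: underside centre, on the bench; x from the start side (robot's side) to the far side, y along the axle, z up.
- pale_pivot (a point): on the pale stand: middle of the flag's axle, 80 mm above the bench; axes as the stand's. The stiff axle holds the flag (about 70 g) at any angle: friction 0.08 N m, so about 1 to 2 N turns it at the free edge, 3 to 5 N on the tail. The swing is free all the way round from stop to stop.
- pale_flag (a joint): angle (rad) of the flag on the pale stand: 0 = flat on the robot-side (-x) rest, green face up; pi/2 = upright; pi = flat on the far (+x) rest, red face up; stops at 0 and pi; starts at 0 to 0.3. Pressing the tail down raises the flag.
- pale_edge (a point): middle of the free edge, in mid-thickness, of the flag on the pale stand. The flag is a wooden board 92 mm wide, 6 mm thick (10 mm with its two face plates), reaching 88 mm from the axle.
- pale_tail (a point): middle of the end, in mid-thickness, of the tail of the flag on the pale stand: the same board carried on 45 mm past the axle, opposite the free edge, bare pale wood, 92 mm wide, 6 mm thick (10 mm with its two plates). Below it there is free space down to the base board.
- pale_green (a point): centre of the green plate (70 x 84 x 2 mm) on the side of the pale stand's flag that starts on top, 49 mm from the axle, on the plate's surface.
- pale_red (a point): centre of the red plate (70 x 84 x 2 mm) on the underside, at the start, of the pale stand's flag, 49 mm from the axle, on the plate's surface.
- glue_bottle: loose white glue bottle, orange cap, 56 mm across, 125 mm high, origin under its centre.
- turned_foot: loose dark turned chair foot standing between the two stands, 44 mm across, 80 mm high, origin under its centre.
- mallet: loose wooden mallet lying on the bench: head 60 x 100 x 60 mm, handle 24 mm thick pointing along its -x for 200 mm; origin under the head's handle side.
- tape_measure: loose orange tape measure standing on the bench, 70 x 40 x 62 mm, origin under its centre.

How it is judged:
By the outcome, as a careful person would: the job done as asked, in the order asked, and still so for the second after the job is handed in, with the robot touching nothing.
It also fails if it takes over 51 s, if anything falls off the work surface, if the arm or the gripper's body presses on something with over 40 N, if the wrist force passes 120 N, or if a joint passes its speed limit or range.

## Working session

There is one attempt and no reset: what is moved stays moved. The work goes in short steps, Python scripts to look and compute and a tool call to move; the robot and the scene stay as the last step left them, time stands still between calls to the robot, and variables do not carry over. Pictures are saved under pics/ and viewed, and the job is handed in when it is done.

Besides the shell and the picture viewer there is one more tool, called after ">>>" by a JSON object that holds its "api" and its "payload", one argument or row to a line. arm_command: Moves the arm, as the interface text tells. Its arguments: {"type":"object","properties":{"plan":{"type":"array","items":{"type":"array","items":{"type":"array","items":{"type":"number"}}}}},"required":["plan"]}

```bash
mkdir -p pics; ls; python3 - <<'E'
from cell import ctrl,get_image,calibration
import cv2
print(ctrl.state())
for n in("side","top","wrist"):
    c=calibration(n);print(n,c)
    cv2.imwrite(f"pics/{n}0.png",cv2.cvtColor(get_image(n),cv2.COLOR_RGB2BGR))
E
```

```text
pics
{'t': 0.0, 'joint_pos': array([-8.45273682e+01,  1.04021143e+01,  9.21301319e+01,  6.09424899e-04,
        7.75662083e+01, -1.18202829e+01]), 'joint_vel': array([-0.00912778,  0.02632106,  0.00597622, -0.07631994, -0.04493466,
        0.00409947]), 'effort': array([-8.10332385e-04, -4.44880342e+01, -3.51330936e+01, -3.58572470e-04,
        9.04576562e-03, -2.28732932e-05]), 'eef_pos': array([ 170.88927772, -548.46259899,  230.39482742]), 'tcp_rot': array([-89.97925001,   0.09624495, -72.70719962]), 'wrist_force': array([ 0.38138554,  0.24672339, -0.21929455]), 'moment': array([-0.00146903, -0.01423587,  0.01971417]), 'gripper_width': 1.001633916802497}
side {'fx': 406.33812049904617, 'fy': 406.33812049904617, 'cx': 279.7710663537289, 'cy': 206.04548986933054, 'R': array([[-0.89321914, -0.44954738, -0.00816792],
       [-0.33472807,  0.67699057, -0.65546998],
       [ 0.30019442, -0.5827443 , -0.75517706]]), 't': array([ 544.26935643,  286.94573342, 1092.59060515])}
top {'fx': 470.2670371853468, 'fy': 470.2670371853468, 'cx': 275.252986248549, 'cy': 210.16146917571731, 'R': array([[-0.02958338, -0.99946931, -0.01363518],
       [-0.98636777,  0.03139928, -0.16153238],
       [ 0.16187479,  0.00867063, -0.98677321]]), 't': array([   1.74167292,  636.02891941, 1407.77759462])}
wrist {'fx': 325.19226210127806, 'fy': 325.19226210127806, 'cx': 277.74574774309616, 'cy': 214.74927377622467, 'R': array([[ 0.29754114, -0.9547085 , -0.00097192],
       [-0.90190957, -0.28141958,  0.32766165],
       [-0.31309488, -0.09661624, -0.94479463]]), 't': array([-575.13846035,  -42.70255561,  381.32344925])}
```

View pics/top0.png

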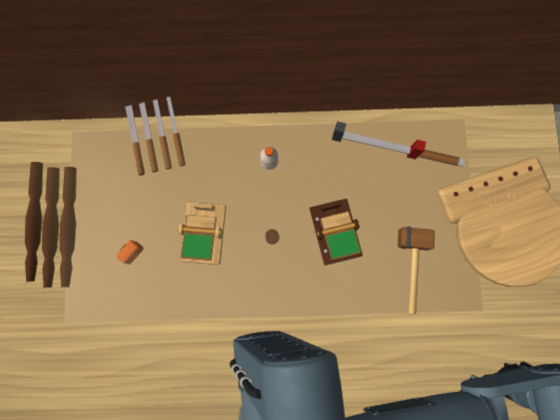

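View pics/side0.png

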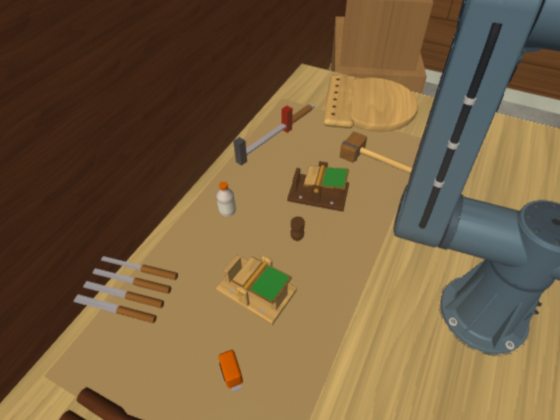

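```bash
cat > h.py <<'E'
import numpy as np,cv2
from cell import ctrl,get_image,calibration
def ray(c,u,v):
    d=np.array([(u-c['cx'])/c['fx'],(v-c['cy'])/c['fy'],1.])
    R=np.array(c['R']);return -R.T@np.array(c['t']),R.T@d
def onz(c,u,v,z):
    o,d=ray(c,u,v);return o+d*(z-o[2])/d[2]
def proj(c,X):
    p=np.array(c['R'])@np.array(X,float)+c['t'];return c['fx']*p[0]/p[2]+c['cx'],c['fy']*p[1]/p[2]+c['cy']
def crop(n,src,x0,y0,x1,y1,k):
    im=cv2.imread(src)[y0:y1,x0:x1];cv2.imwrite(n,cv2.resize(im,None,fx=k,fy=k,interpolation=cv2.INTER_CUBIC))
E
python3 - <<'E'
from h import *
crop('pics/td.png','pics/top0.png',300,190,370,270,7)
crop('pics/sd.png','pics/side0.png',280,155,360,215,7)
for n in('top','side'):
    im=cv2.imread(f'pics/{n}0.png');hs=cv2.cvtColor(im,cv2.COLOR_BGR2HSV)
    m=cv2.inRange(hs,(45,120,60),(80,255,255))
    for c in cv2.findContours(m,0,2)[0]:
        if cv2.contourArea(c)>50:
            print(n,cv2.minAreaRect(c),cv2.approxPolyDP(c,4,True).reshape(-1,2).tolist())
E
```

```text
top ((196.9303436279297, 245.76641845703125), (28.247148513793945, 22.90554428100586), 5.194429397583008) [[185, 234], [182, 255], [208, 258], [212, 236]]
top ((342.6470947265625, 243.58828735351562), (22.79834747314453, 28.134132385253906), 75.96376037597656) [[352, 230], [327, 236], [332, 257], [358, 251]]
side ((269.5650329589844, 282.54766845703125), (24.675992965698242, 32.36371994018555), 36.25383758544922) [[268, 266], [251, 289], [272, 300], [288, 276]]
side ((334.0793151855469, 176.7865753173828), (22.638463973999023, 18.11077308654785), 6.340191841125488) [[326, 168], [322, 184], [342, 186], [346, 169]]
```

View pics/td.png

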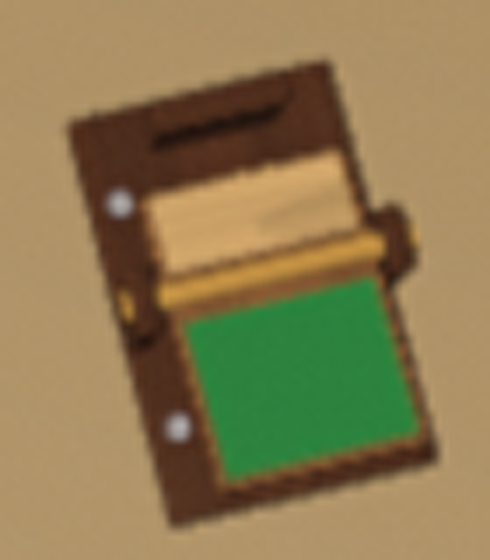

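View pics/sd.png

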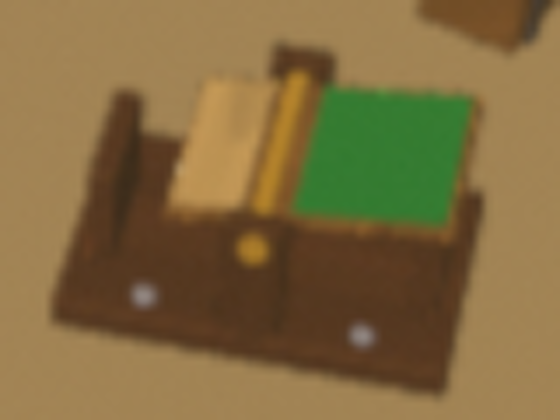

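View pics/wrist0.png

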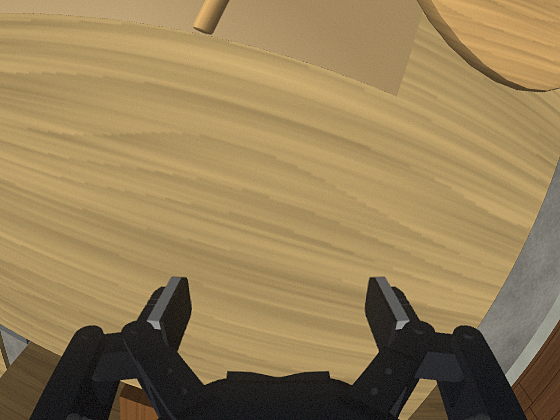

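```bash
python3 - <<'E'
from h import *
c=calibration('top');s=calibration('side')
def P(u,v,z):return onz(c,300+u/7,190+v/7,z)
B=[P(70,122,18),P(330,62,18),P(438,460,18),P(172,525,18)]
print(np.round(B,1)); print('centre',np.mean(B,0))
x=(B[0]+B[1]-B[2]-B[3])/2;y=(B[0]+B[3]-B[1]-B[2])/2
print(np.linalg.norm(x),np.linalg.norm(y),np.degrees([np.arctan2(x[1],x[0]),np.arctan2(-y[0],y[1])]))
print('axle',P(127,305,80),P(412,238,80))
# triangulate greens
def tri(a,b):
    o1,d1=ray(c,*a);o2,d2=ray(s,*b)
    d1/=np.linalg.norm(d1);d2/=np.linalg.norm(d2)
    A=np.eye(3)*2-np.outer(d1,d1)-np.outer(d2,d2)
    X=np.linalg.solve(A,(np.eye(3)-np.outer(d1,d1))@o1+(np.eye(3)-np.outer(d2,d2))@o2)
    return X, np.linalg.norm(np.cross(X-o1,d1))
S=lambda u,v:(280+u/7,155+v/7)
T=lambda u,v:(300+u/7,190+v/7)
# green: top corners nearAxle-left(188,322) nearAxle-right(380,278) free-right(420,432) free-left(230,480)
for n,a,b in[('gAL',(188,322),(297,213)),('gAR',(380,278),(322,85)),('gFR',(420,432),(475,97)),('gFL',(230,480),(447,222)),('tailL',(148,200),(170,210)),('tailR',(340,152),(210,75))]:
    print(n,*tri(T(*a),S(*b)))
im=cv2.imread('pics/top0.png')
# obstacles
for n,u,v,z in[('bottle cap',269,152,125),('foot',272,237,80),('mallet head',416,238,60),('mallet handle end',412,312,12),('pale gr ctr',197,246,85),('clamp',338,131,30),('clampred',417,149,30)]:
    print(n,onz(c,u,v,z).round())
E
```

```text
[[ 646.6 -128.1   18. ]
 [ 670.5 -247.2   18. ]
 [ 488.8 -285.4   18. ]
 [ 463.6 -165.8   18. ]]
centre [ 567.34417085 -206.6307637    18.        ]
186.28819734294578 121.89911779682099 [11.76349447 11.61067461]
axle [ 555.55869623 -145.14279235   80.        ] [ 580.76904218 -269.21223659   80.        ]
gAL [ 545.02625135 -171.15681783   83.40322201] 2.067739868475389
gAR [ 564.0166973  -253.63179201   84.2021995 ] 0.6731948657391564
gFR [ 494.96780646 -265.28011112   96.08606598] 1.0984586172015007
gFL [ 477.5658413  -184.07401621   96.21003119] 0.7322129954004237
tailL [ 600.73731343 -157.23359575   72.50782167] 1.2777966430020997
tailR [ 618.05193957 -240.65095738   79.68673904] 1.3212410230912268
bottle cap [802.  -5. 125.]
foot [550.  -6.  80.]
mallet head [ 535. -444.   60.]
mallet handle end [ 312. -427.   12.]
pale gr ctr [529. 220.  85.]
clamp [ 892. -228.   30.]
clampred [ 823. -478.   30.]
```

>>> {"api": "arm_command", "payload": {
  "plan": [
    [[4,3.2,0,-0.01,0],[4,3.2,0,-0.01,0],[4,3.2,0,-0.01,0],[4,3.2,0,-0.01,0],[4,3.2,0,-0.01,0],[4,3.2,0,-0.01,0],[4,3.2,0,-0.01,0],[4,3.2,0,-0.01,0],[4,3.2,0,-0.01,0],[4,3.2,0,-0.01,0]]
  ]
}}

```text
t: 1.4
eef_pos: [572.0, -227.7, 231.0]
tcp_rot: [-90.0, 0.0, -78.5]
wrist_force: [-0.5, -1.2, 0.5]
gripper_width: -0.002
```

>>> {"api": "arm_command", "payload": {
  "plan": [
    [[3.65,3.0,-4,0,0],[0,0,-4,0,0],[0,0,-2,0,0],[0,0,0,0,0]]
  ]
}}

```text
t: 1.9
eef_pos: [606.1, -198.9, 129.6]
tcp_rot: [-90.2, 0.1, -78.5]
wrist_force: [-0.1, -0.8, 0.3]
gripper_width: 0.001
```

```bash
cat > look.py <<'E'
import sys
from h import *
k=sys.argv[1]
st=ctrl.state();p=st['eef_pos'];d=p[:2]-[568,-207];a=np.radians(11.7)
print('t',round(st['t'],2),'tcp',p.round(1),'stand xy',round(d@[np.cos(a),np.sin(a)],1),round(d@[-np.sin(a),np.cos(a)],1),'F',st['wrist_force'].round(1))
for n in('top','side'): cv2.imwrite(f'pics/{n}{k}.png',cv2.cvtColor(get_image(n),cv2.COLOR_RGB2BGR))
a=cv2.imread(f'pics/top{k}.png')[140:280,270:400];b=cv2.imread(f'pics/side{k}.png')[100:240,250:380]
cv2.imwrite(f'pics/c{k}.png',cv2.resize(np.hstack([a,b]),None,fx=3,fy=3,interpolation=cv2.INTER_CUBIC))
E
python3 look.py 1
```

```text
t 1.9 tcp [ 606.1 -198.9  129.6] stand xy 38.9 0.3 F [-0.1 -0.8  0.3]
```

View pics/c1.png

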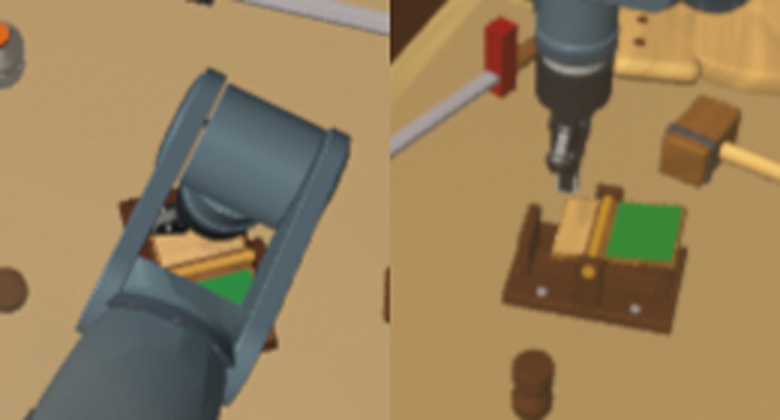

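>>> {"api": "arm_command", "payload": {
  "plan": [
    [[0.1,0,-2,0,0],[0,0,-2,0,0],[0,0,-1,0,0],[0,0,-1,0,0],[0,0,-1,0,0],[0,0,-0.5,0,0],[0,0,0,0,0]]
  ]
}}

```text
t: 2.88
eef_pos: [608.3, -198.9, 55.8]
tcp_rot: [-90.0, 0.0, -78.4]
wrist_force: [-0.5, -0.4, 0.5]
gripper_width: -0.001
```

```bash
python3 look.py 2
```

```text
t 2.88 tcp [ 608.3 -198.9   55.8] stand xy 41.1 -0.3 F [-0.5 -0.4  0.5]
```

View pics/c2.png

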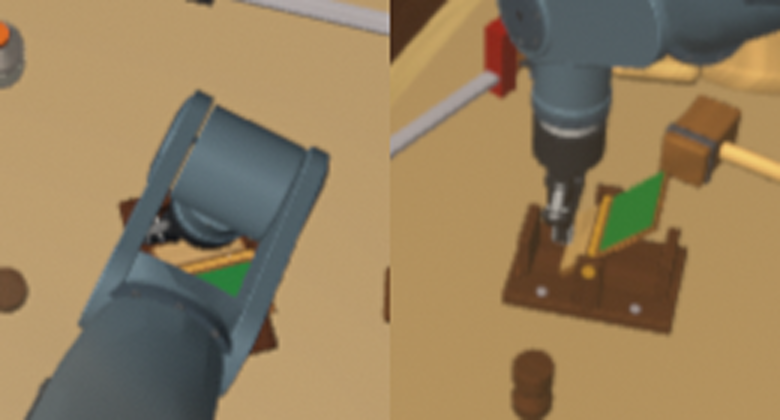

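>>> {"api": "arm_command", "payload": {
  "plan": [
    [[0,0,-0.8,0,0],[-0.8,-0.2,0,0,0],[0.8,0.2,3,0,0],[0,0,5,0,0],[0,0,5,0,0],[0,0,4,0,0],[-3.8,-0.75,0,0,0],[-3.8,-0.75,0,0,0],[-3.8,-0.75,0,0,0],[-3.5,-0.75,0,0,0]]
  ]
}}

```text
t: 4.22
eef_pos: [457.2, -228.8, 217.7]
tcp_rot: [-90.1, 0.0, -78.4]
wrist_force: [-0.3, -1.1, 1.0]
gripper_width: -0.001
```

>>> {"api": "arm_command", "payload": {
  "plan": [
    [[0,0,0,0,0],[0,0,0,0,0]]
  ]
}}

```text
t: 4.47
eef_pos: [459.5, -229.1, 218.4]
tcp_rot: [-90.0, -0.0, -78.5]
wrist_force: [0.2, -0.8, 0.3]
gripper_width: 0.002
```

```bash
python3 look.py 3
```

```text
t 4.47 tcp [ 459.5 -229.1  218.4] stand xy -110.8 0.4 F [ 0.2 -0.8  0.3]
```

View pics/c3.png

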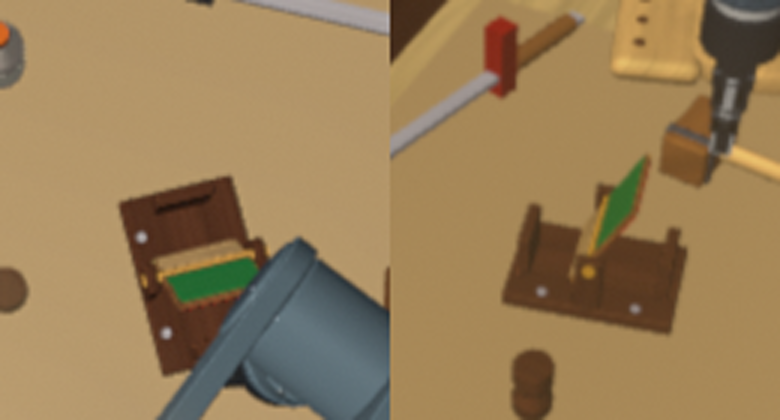

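>>> {"api": "arm_command", "payload": {
  "plan": [
    [[0,0,-5,0,0],[0,0,-5.3,0,0],[2,0.4,0,0,0],[1.5,0.3,0,0,0],[1.5,0.3,0,0,0],[1.5,0.3,0,0,0],[1.5,0.3,0,0,0],[1.5,0.3,0,0,0],[0,0,0,0,0]]
  ]
}}

```text
t: 5.7
eef_pos: [556.0, -210.0, 116.2]
tcp_rot: [-89.9, -0.1, -78.4]
wrist_force: [-1.0, 0.5, -0.1]
gripper_width: -0.004
```

```bash
python3 look.py 4
```

```text
t 5.7 tcp [ 556.  -210.   116.2] stand xy -12.4 -0.5 F [-1.   0.5 -0.1]
```

View pics/c4.png

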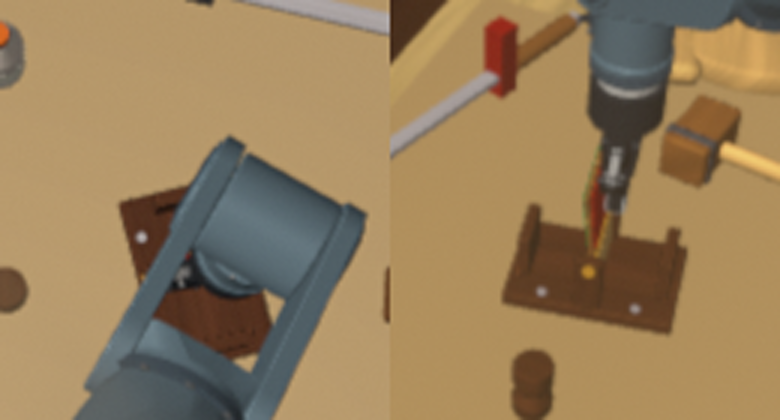

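>>> {"api": "arm_command", "payload": {
  "plan": [
    [[1.3,0.3,0,0,0],[1.3,0.3,0,0,0],[1.2,0.2,-0.5,0,0],[1.2,0.2,-0.5,0,0],[1.2,0.2,-0.5,0,0],[1,0.2,-0.5,0,0],[0.4,0.1,0,0,0],[0,0,0,0,0]]
  ]
}}

```text
t: 6.8
eef_pos: [630.7, -194.9, 95.2]
tcp_rot: [-90.0, -0.0, -78.4]
wrist_force: [0.0, 0.7, -0.2]
gripper_width: -0.001
```

```bash
python3 look.py 5
```

```text
t 6.8 tcp [ 630.7 -194.9   95.2] stand xy 63.9 -0.8 F [ 0.   0.7 -0.2]
```

View pics/c5.png

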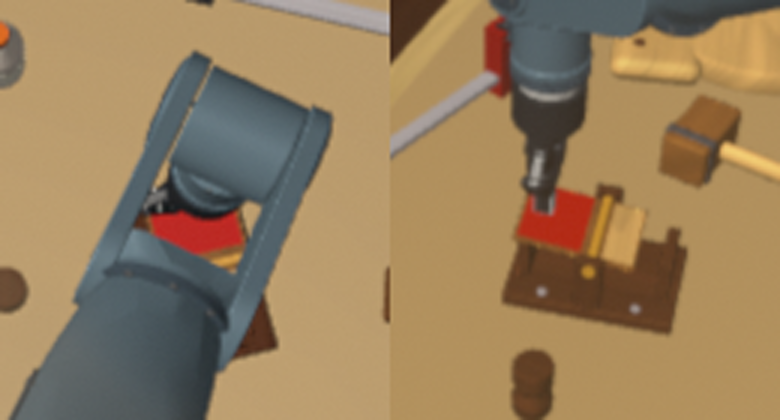

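Nearly flat. I'll press it down onto the rest in small steps and watch the force.

>>> {"api": "arm_command", "payload": {
  "plan": [
    [[0,0,-0.5,0,0],[0,0,-0.3,0,0],[0,0,-0.2,0,0],[0,0,0,0,0]]
  ]
}}

```text
t: 7.4
eef_pos: [630.2, -195.0, 85.1]
tcp_rot: [-90.0, 0.0, -78.4]
wrist_force: [-0.2, 0.6, 0.9]
gripper_width: 0.002
```

>>> {"api": "arm_command", "payload": {
  "plan": [
    [[0,0,-0.2,0,0],[0,0,0,0,0],[0,0,0,0,0]]
  ]
}}

```text
t: 7.78
eef_pos: [630.3, -195.1, 84.9]
tcp_rot: [-90.0, -0.0, -78.4]
wrist_force: [-4.9, 2.0, 10.3]
gripper_width: 0.001
```

>>> {"api": "arm_command", "payload": {
  "plan": [
    [[0,0,-0.1,0,0],[0,0,0,0,0],[0,0,0,0,0]]
  ]
}}

```text
t: 8.15
eef_pos: [630.4, -195.1, 84.8]
tcp_rot: [-90.0, -0.0, -78.4]
wrist_force: [-7.6, 2.9, 15.3]
gripper_width: 0.001
```

>>> {"api": "arm_command", "payload": {
  "plan": [
    [[0,0,2,0,0],[0,0,4,0,0],[0,0,5,0,0],[0,0,5,0,0],[-4,-3.2,0,0,0],[-4,-3.2,0,0,0],[-4,-3.2,0,0,0],[-4,-3.2,0,0,0],[-4,-3.2,0,0,0],[-4,-3.2,0,0,0]]
  ]
}}

```text
t: 9.4
eef_pos: [389.1, -388.0, 243.1]
tcp_rot: [-90.0, -0.1, -78.4]
wrist_force: [0.5, -1.0, 0.1]
gripper_width: 0.001
```

>>> {"api": "arm_command", "payload": {
  "plan": [
    [[-4,-3.2,0,0,0],[-4,-3.2,0,0,0],[0,0,0,0,0],[0,0,0,0,0]]
  ]
}}

```text
t: 9.9
eef_pos: [310.5, -450.9, 242.6]
tcp_rot: [-90.0, -0.0, -78.5]
wrist_force: [0.7, 0.5, -0.1]
gripper_width: -0.001
```

```bash
python3 look.py 6; python3 - <<'E'
from h import *
c=calibration('top');s=calibration('side')
a=np.radians(11.7)
for ang in (np.pi,np.pi-.1):
  for nm,cc in(('top',c),('side',s)):
    out=[]
    for r,y in((14,42),(14,-42),(84,-42),(84,42)):
        x=-r*np.cos(ang)+5*np.sin(ang-np.pi); z=80+r*np.sin(ang)+5
        X=[568+x*np.cos(a)-y*np.sin(a),-207+x*np.sin(a)+y*np.cos(a),z]
        out.append(np.round(proj(cc,X),1).tolist())
    print(nm,ang,out)
for n in('top','side'):
    im=cv2.imread(f'pics/{n}6.png');hs=cv2.cvtColor(im,cv2.COLOR_BGR2HSV)
    m=cv2.inRange(hs,(0,190,110),(4,255,255))|cv2.inRange(hs,(176,190,110),(180,255,255))
    for k in cv2.findContours(m,0,2)[0]:
        if cv2.contourArea(k)>150: print(n,cv2.approxPolyDP(k,4,True).reshape(-1,2).tolist())
E
```

```text
t 9.9 tcp [ 310.5 -450.9  242.6] stand xy -301.6 -186.6 F [ 0.7  0.5 -0.1]
top 3.141592653589793 [[324.0, 227.4], [351.0, 220.9], [345.1, 198.7], [318.2, 205.1]]
side 3.141592653589793 [[312.7, 183.8], [317.9, 166.2], [297.4, 162.5], [291.4, 179.8]]
top 3.041592653589793 [[324.0, 227.5], [351.1, 221.0], [345.5, 198.5], [318.5, 204.9]]
side 3.041592653589793 [[312.9, 183.5], [318.1, 165.9], [297.7, 160.7], [291.7, 178.0]]
top [[344, 199], [319, 205], [324, 226], [349, 220]]
side [[299, 165], [294, 179], [311, 182], [315, 167], [312, 171]]
```

View pics/c6.png

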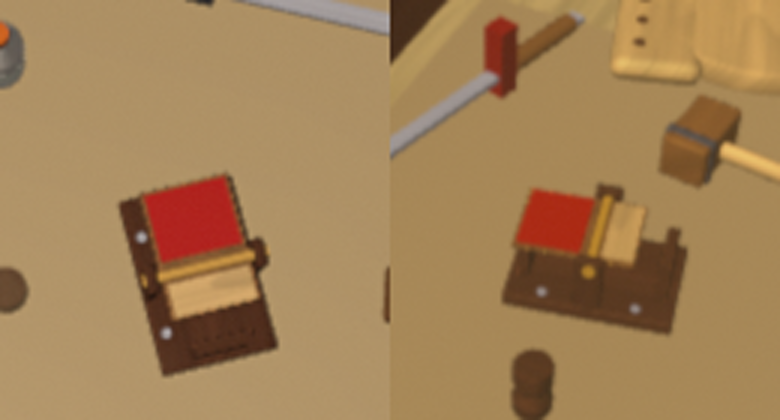

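View pics/top6.png

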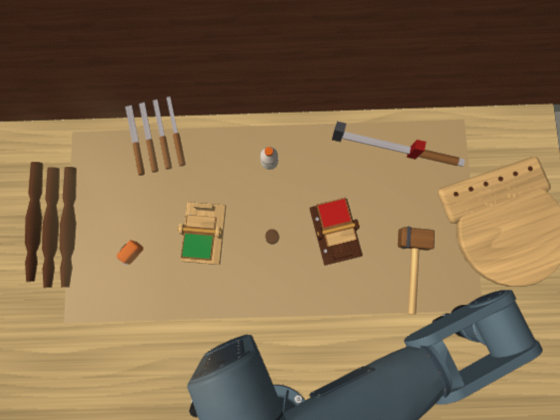

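```bash
python3 -c "
from cell import order
print(order.hand_in())"
```

```text
the job is handed in; nothing more can be done
None
```

The flag on the dark stand is turned over and lies flat on the far rest with its red face up. I handed the job in at about 9.9 s.

- **How it was turned:** With the gripper shut, I pressed the tail down until the flag stood at about 60°. I then pushed it over its axle from the robot's side and pressed it down, never pinching it.
- **Flat on the rest:** The fingertips stopped at z = 84.8 mm, where a flat flag's top face should be 85 mm. The press reached about 15 N vertically. In the last top and side pictures, the red plate's corners lie within about 2 to 3 pixels of where they should be for a flat flag.
- **Everything else:** In the last top picture the pale flag still shows green, and I could see no movement in the foot, bottle, mallet or tape measure. I judged this by eye, without measuring them again.
- **At hand-in:** The arm was clear of everything. None of the checks failed or disagreed.

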